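Set the bearing nut of a cable twist head

TASK

Set the spindle bearing of the cable twist head: lock the spindle by turning the bar-shaped brake knob clockwise until it clicks over to its stop, then screw the knurled nut on the spindle down until it bottoms out and back it off a quarter turn. Finish holding the nut there in the gripper, still gripped, so that I can nip up its clamp screw; leave the brake locked and the two weights and the spool where they stand.

Things in the scene. Friction and masses are not known exactly. Their poses are not given: they have to be found in the camera images.
- twister: Twist head, fixed to the bench: black base and deck plates, each 200 (x) by 380 (y) mm, on four aluminium profile posts; origin under the middle of the base, on the bench. The deck's top is 92 mm above the bench. On the deck, on its centre line x = 0: the spindle with its nut at y = +20 mm, the brake knob at y = -100 mm (its own axes). The fixture stands in a different place and up to 20 degrees round each time.
- knob_grip (a point): Point on the vertical axis of the brake knob, 126 mm above the bench, where it is gripped: a grey plastic bar 50 mm long (this point's x axis), 12 mm wide (its y axis), standing from 102 to 137 mm above the bench; under it a round skirt 36 mm across and 8 mm high, and an escutcheon plate 48 mm across and 2 mm high on the deck. It turns with the knob.
- brake_knob (a joint): Angle of the brake knob in rad, growing clockwise seen from above: 0 = brake off (bar along the twist head's x axis), 1.4 = locked, at its stop. Starts at 0 to 0.15. It gets stiffer (up to about 0.1 N m) up to a hump at about 1.0, beyond which it clicks over to the stop by itself and stays. Locked, the brake holds the spindle against about 1 N m; unlocked, the spindle turns along with the nut.
- nut: The knurled steel nut on the upright threaded spindle; origin at the middle of its underside, 112 mm above the bench when it is bottomed. 40 mm across, 30 mm high. Under it a bearing collar 36 mm across (its top 105 mm above the bench) on a flange 58 mm across (its top 98 mm above the bench); the spindle, 21 mm across, ends 157 mm above the bench.
- nut_mid (a point): Centre of the nut, half-way up (15 mm above its underside), on the spindle's axis; turns with the nut.
- nut_turn (a joint): Turn of the nut on the spindle in rad: 0 = bottomed on the bearing ring (hard stop), growing as it is unscrewed, anticlockwise seen from above (right-hand thread, 4 mm rise a turn). It has been started on the thread and begins 2.4 to 3.9 short of the bottom. Turning it takes about 0.07 N m.
- large_mid (a point): Centre of the larger hook weight, a steel cylinder 48 mm across and 60 mm high with a wire hook on top, standing upright on the bench at one side of the twist head. A bystander.
- small_mid (a point): Centre of the smaller hook weight, a steel cylinder 30 mm across and 34 mm high with a wire hook on top, standing upright on the bench at one side of the twist head. A bystander.
- spool_mid (a point): Centre of an empty white plastic spool, 48 mm across and 45 mm high, standing upright on the bench beyond the twist head. A bystander.

How it is judged (in metres and radians):
On the way, in this order (a step that is already met when the one before it is completed fails the run):
1. the brake knob has clicked over to its stop: spindle locked (value of joint brake_knob above 1.25 rad), for 0.2 s.
2. the nut is bottomed on its seat, with the brake locked (value of joint nut_turn below 0.08 rad and value of joint brake_knob above 1.25 rad), for 0.2 s.
At the end, for the whole second after the job is handed in: The nut stands still a quarter turn (90 degrees, within 20) above its bottomed position, gripped between the fingers with more than 5 N; the brake knob is past its click, at its stop (more than 1.25 rad); the two weights and the spool are within 20 mm of where they stood (value of joint nut_turn between 1.22 and 1.92 rad and contact force between the fingers and nut above 5 N and distance between the grasp point and nut_mid below 0.035 m and velocity of joint nut_turn between -0.05 and 0.05 rad/s and value of joint brake_knob above 1.25 rad and distance of each of large_mid, small_mid, spool_mid from where it was at the start of the episode below 0.02 m); the arm keeps its last pose, push and grip.
It fails at once if a weight or the spool is knocked over or shifted (distance of any of large_mid, small_mid, spool_mid from where it was at the start of the episode above 0.02 m).
It also fails if it takes over 70 s, if anything falls off the work surface, if the arm or the gripper's body presses on something with over 40 N, if the wrist force passes 120 N, or if a joint passes its speed limit or range.

ROBOT

A 6-joint arm with a two-finger parallel gripper is mounted at the origin on the work surface. World frame = base frame: x ahead of the robot, y to its left, z up, the work surface at z = 0. Lengths are in mm, angles in rad, forces in N, time in s.
With the tool pointing down it reaches from about 350 to 725 mm from the base axis. Payload 4.3 kg.
Tool frame: the origin (TCP) lies between the finger pads; the fingertips stand 8 mm ahead of it and the grasp point (between the pads) lies 11 mm behind it; z points along the fingers, y is the line along which they close (so a half turn about z gives the same grasp; the last joint's range is limited). The gripper opens to 85 mm and grips with 20 to 120 N. Pads are 22 mm wide; open, the fingers measure 114 mm over their backs; the gripper's body (76 mm by 85 mm) begins 54 mm behind the grasp point. The pads swing forward as they close: fully open they stand 13 mm farther back than shut.
Start: joints at [1.208, 0.377, 0.081, 1.274, 0, 1.46], TCP at [143.821, 556.76, 239.329] pointing down, gripper open.
Joint ranges: [-2.72, 2.72], [-0.84, 1.66], [-1.02, 1.22], [-1.77, 2.12], [-1.37, 1.28], [-3.14, 3.14]. Speed limits (rad/s): [2.57, 2.57, 3.14, 3.14, 3.14, 3.14].

INTERFACE

Orientations are given as [roll, pitch, yaw] about the fixed x, y, z axes, in that order (R = Rz(yaw) Ry(pitch) Rx(roll)).
In Python, from workcell import ctrl gives the robot as it stands.
- The arm moves only by the shell command python3 -m inch 'ROWS' [FORCE]. ROWS is JSON, a list of rows, each a list of 7 numbers: the closure in counts, from 0 (fully open) to 255 (shut), then the shift along the tool's x, y, z scaled (see below), then the turn, a rotation vector about the tool's x, y, z scaled (see below). In form: [[claw, x, y, z, rx, ry, rz], ...]. A call has 1 to 8 rows; each row is the pose to reach, as a shift and turn from the pose commanded when the call began, along the tool's axes at that moment; what a row does not reach only later rows make up. The controller multiplies each number of a shift by 200 mm and each number of a turn by pi/2 rad. A row lasts 1/10 s, in which the tool goes at most 50 mm and 8.59 degrees, less where a joint would pass 70% of its speed; a pose out of reach is approached as far as the arm can. A call with a number of a shift or a turn outside -1 to 1 is refused whole. A call with a gripper value outside its range is refused whole. The fingers move at their own pace and stop on an object; FORCE is the grip in N (left out, the last holds). Time passes only in rows, so rows that repeat a pose let the fingers close. It gives the time, the measured TCP pose, the force, the opening and the grip force at its end, in the units of the state.
- ctrl.get_obs(): the state, without advancing time (a new reading comes with each control period).
- ctrl.camera(name): name is "scene" or "top" or "wrist"; returns the picture (480x640x3 uint8, red, green, blue); there is no depth.
- ctrl.camera_params(name): a dict with "fovy" (degrees; the focal length in pixels is half the picture's height over the tangent of half this angle, whatever the lens; pixels are square), "cx", "cy" (the principal point, pixels), "dist_coeffs" ([k1, k2, p1, p2, k3] as OpenCV has them; the pictures are not rectified), "R" (3x3) and "t" (3): a world point X has camera coordinates R X + t; the wrist camera has in their place "hand_eye" (4x4, takes a point from camera to tool coordinates, whose origin is the TCP and whose axes are the flange's). Camera axes: x right, y down, z forward; pixel columns grow to the right and rows downward; lengths in mm; the calibration is good to about 2 mm. A picture is of the moment at which its call begins: read the wrist's pose just before it. camera_params takes no time and is no camera call.
- ctrl.finish_job(): hands the job in; it is judged then, once.
The state is a dict: "t": time; "joints": joint angles; "qvel": joint speeds; "effort": joint torques, N m; "eef_pos": TCP position; "tcp_rot": TCP orientation; "wrist_force": force on the tool from outside, world axes, zero at the start; "moment": the same for the moment, N m; "grip_width": finger opening in mm; "finger_force": force on a finger pad.
Only numpy, scipy, OpenCV 4.12 (cv2) and the standard library are available. Lean on these libraries where they do the work, as an engineer would, in place of code of your own. Each camera call takes 0.05 s, during which the arm holds its last target. There are 200 camera calls.

## Working session

There is one attempt and no reset: what is moved stays moved. The work goes in short steps, Python scripts to look and compute and a shell command to move; the robot and the scene stay as the last step left them, time stands still between calls to the robot, and variables do not carry over. Pictures are saved under pics/ and viewed, at most 10 in all, crops included, and the job is handed in when it is done.

```bash
mkdir -p pics
python3 - <<'E'
from workcell import ctrl
import cv2
o=ctrl.get_obs();print({k:o[k] for k in('t','eef_pos','tcp_rot','grip_width')})
a=[]
for n in('scene','top','wrist'):
    im=ctrl.camera(n);cv2.imwrite(f'pics/{n}0.png',im[:,:,::-1]);p=ctrl.camera_params(n)
    print(n,{k:(v.tolist() if hasattr(v,'tolist') else v) for k,v in p.items()})
E
```

```text
{'t': 0.0, 'eef_pos': array([143.58635438, 556.14725959, 238.36076205]), 'tcp_rot': array([-3.13960071e+00, -2.31449484e-04,  2.88876801e+00]), 'grip_width': 85.24676186269222}
scene {'fovy': 48.78474720651468, 'cx': 320.66178479708014, 'cy': 241.94763657860852, 'dist_coeffs': [0.04294124818786753, 0.0, 0.0, 0.0, 0.0], 'R': [[0.6774765435703851, 0.7354904773593275, -0.008904528380131468], [0.5582499686875442, -0.5220236991943592, -0.6448629543862734], [-0.4789389369974841, 0.4319085727248138, -0.7642463473478522]], 't': [-440.89905312982745, -268.820656271884, 1428.3085057539388]}
top {'fovy': 50.12198453318814, 'cx': 312.107487984233, 'cy': 238.16061307087807, 'dist_coeffs': [-0.1513169795915704, 0.0, 0.0, 0.0, 0.0], 'R': [[0.0018325302661356723, -0.9999981363238896, -0.0006076031365338295], [-0.994552102141368, -0.001759222172752031, -0.10422581860332408], [0.10422455545124583, 0.0007952899438107573, -0.994553472446251]], 't': [49.13902085832907, 624.3626069727256, 979.2524395451875]}
wrist {'fovy': 58.07982599712035, 'cx': 322.3240668010933, 'cy': 244.7010006127007, 'dist_coeffs': [0.005668802230949624, 0.0, 0.0, 0.0, 0.0], 'hand_eye': [[0.0005208701136140574, -0.9645445026452475, -0.2639197436933355, 66.39540314209555], [0.9999997210126726, 0.00036109585220708975, 0.0006538993510252689, -1.5348087508825214], [-0.0005354146995515919, -0.263920010659701, 0.9645444216335927, -133.72818502367085], [0.0, 0.0, 0.0, 1.0]]}
```

View pics/top0.png

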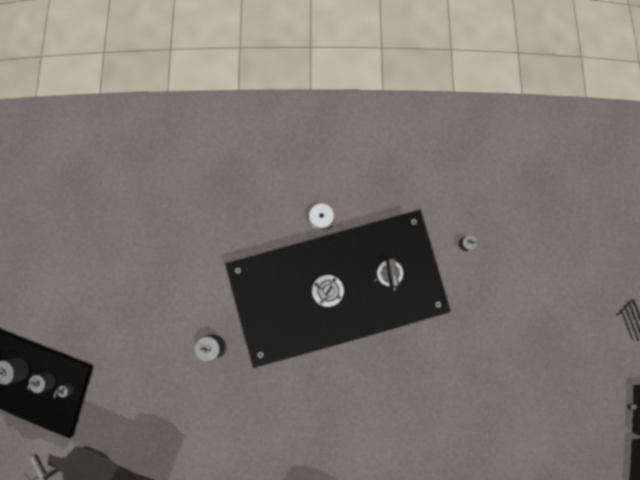

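View pics/wrist0.png

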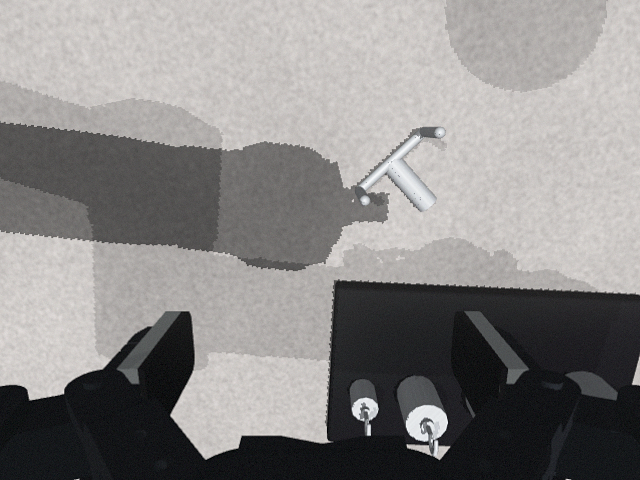

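The top view shows the black deck (corners about (226,263), (421,210), (450,311), (254,366)), the nut at (328,291) and the knob at (390,273). The spool is at (321,215) and the weights are at (208,347) and (468,242).

```bash
cat > h.py <<'E'
import numpy as np, cv2
from scipy.spatial.transform import Rotation as Ro
from workcell import ctrl
def rays(px,name,obs=None):
    p=ctrl.camera_params(name);f=240/np.tan(np.radians(p['fovy']/2))
    K=np.array([[f,0,p['cx']],[0,f,p['cy']],[0,0,1]])
    u=cv2.undistortPoints(np.array(px,float).reshape(-1,1,2),K,np.array(p['dist_coeffs'])).reshape(-1,2)
    d=np.c_[u,np.ones(len(u))]
    if name=='wrist':
        H=np.array(p['hand_eye']);R=Ro.from_euler('xyz',obs['tcp_rot']).as_matrix()
        return R@H[:3,3]+obs['eef_pos'], d@(R@H[:3,:3]).T
    R=np.array(p['R']);t=np.array(p['t']);return -R.T@t, d@R
def onz(px,z,name,obs=None):
    c,d=rays(px,name,obs);return c+d*((z-c[2])/d[:,2])[:,None]
def delta(pos,yaw):
    "row numbers that take the tool to pos, tool down with given yaw"
    o=ctrl.get_obs();R=Ro.from_euler('xyz',o['tcp_rot'])
    T=Ro.from_euler('xyz',[np.pi,0,yaw])
    s=R.inv().apply(np.array(pos)-o['eef_pos'])/200;r=(R.inv()*T).as_rotvec()/(np.pi/2)
    return s.round(4),r.round(4)
E
python3 - <<'E'
from h import *
im=cv2.imread('pics/top0.png');g=cv2.cvtColor(im,cv2.COLOR_BGR2GRAY)
m=(g<45).astype(np.uint8);m=cv2.morphologyEx(m,cv2.MORPH_CLOSE,np.ones((5,5)))
cs=cv2.findContours(m,cv2.RETR_EXTERNAL,cv2.CHAIN_APPROX_NONE)[0]
for c in cs:
    (x,y),_,_=cv2.minAreaRect(c)
    if cv2.contourArea(c)>8000 and 250<x<430: 
        w=onz(c.reshape(-1,2),92,'top');print('shape',cv2.minAreaRect(c))
        r=cv2.minAreaRect(w[:,:2].astype(np.float32));print(r);b=cv2.boxPoints(r);print(b)
C=np.array(r[0])
# long axis
e=[b[1]-b[0],b[2]-b[1]];l=max(e,key=np.linalg.norm);l/=np.linalg.norm(l); l=l if l[1]>0 else -l
print('yaxis',l,'phi deg',np.degrees(np.arctan2(-l[0],l[1])))
print('nut',C+20*l,'knob',C-100*l)
print('check nut px z~150',onz([(328,291)],150,'top'),'knob z137',onz([(391,273)],137,'top'))
print('weights/spool',onz([(208,347)],60,'top'),onz([(468,242)],34,'top'),onz([(321,215)],45,'top'))
cv2.imwrite('pics/topc.png',cv2.resize(im[240:320,290:420],None,fx=6,fy=6,interpolation=cv2.INTER_CUBIC))
o=ctrl.get_obs();print(o['t'],o['moment'])
E
```

```text
shape ((337.12060546875, 287.8701477050781), (106.60900115966797, 203.0470733642578), 74.5114974975586)
((527.011474609375, 3.142852783203125), (195.96514892578125, 375.52130126953125), 15.665658950805664)
[[ 381.9688   157.47131]
 [ 483.36835 -204.1008 ]
 [ 672.05414 -151.18561]
 [ 570.6546   210.3865 ]]
yaxis [-0.2700234  0.9628538] phi deg 15.665658
nut [521.61100674  22.39992905] knob [554.01381493 -93.14252472]
check nut px z~150 [[520.32339793  22.57110079 150.        ]] knob z137 [[551.86042406 -88.93985798 137.        ]]
weights/spool [[412.97998305 247.80577728  60.        ]] [[ 616.97709385 -260.85396154   34.        ]] [[668.58779483  32.93216404  45.        ]]
0.15 [ 0.02629944 -0.01862189  0.02469031]
```

View pics/topc.png

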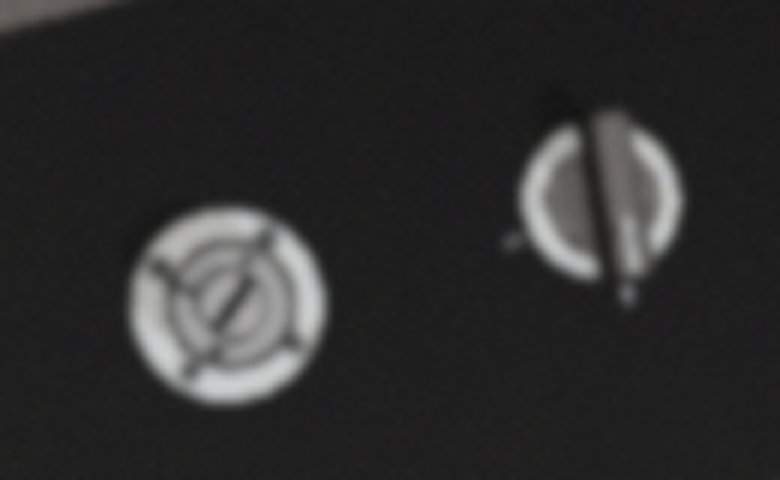

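```bash
A='[[0,-0.93,-0.88,0,0,0,0],[0,-0.93,-0.88,0,0,0,0],[0,-0.93,-0.88,0,0,0,0],[0,-0.93,-0.88,0,0,0,0],[0,-0.93,-0.88,0,0,0,0],[0,-0.93,-0.88,0,0,0,0],[0,-0.93,-0.88,0,0,0,0]]'; true
python3 -m inch '[[0,-0.93,-0.88,0,0,0,0],[0,-0.93,-0.88,0,0,0,0],[0,-0.93,-0.88,0,0,0,0],[0,-0.93,-0.88,0,0,0,0],[0,-0.93,-0.88,0,0,0,0],[0,-0.93,-0.88,0,0,0,0],[0,-0.93,-0.88,0,0,0,0],[0,-0.93,-0.88,0,0,0,0]]'
python3 -m inch '[[0,-0.93,-0.88,0,0,0,0],[0,-0.93,-0.88,0,0,0,0],[0,-0.93,-0.88,0,0,0,0],[0,-0.93,-0.88,0,0,0,0],[0,-0.93,-0.88,0,0,0,0],[0,-0.93,-0.88,0,0,0,0],[0,-0.93,-0.88,0,0,0,0],[0,-0.93,-0.88,0,0,0,0]]'
python3 -c "
from h import *
print(delta([554,-92,240],np.radians(191.8)))"
```

```text
t: 0.95
eef_pos: [279.5, 340.6, 239.3]
tcp_rot: [3.141, -0.001, 2.889]
wrist_force: [0.1, -0.8, -0.3]
grip_width: 85.2
finger_force: 0.0
t: 1.75
eef_pos: [415.3, 124.5, 239.1]
tcp_rot: [3.141, -0.001, 2.891]
wrist_force: [0.4, 0.5, -0.1]
grip_width: 85.5
finger_force: 0.0
(array([-0.94  , -0.8772, -0.0062]), array([ 0.0005, -0.0007, -0.2905]))
```

```bash
python3 -m inch '[[0,-0.94,-0.88,0,0,0,-0.29],[0,-0.94,-0.88,0,0,0,-0.29],[0,-0.94,-0.88,0,0,0,-0.29],[0,-0.94,-0.88,0,0,0,-0.29],[0,-0.94,-0.88,0,0,0,-0.29],[0,-0.94,-0.88,0,0,0,-0.29],[0,-0.94,-0.88,0,0,0,-0.29],[0,-0.94,-0.88,0,0,0,-0.29]]'
python3 -c "
from h import *
o=ctrl.get_obs();im=ctrl.camera('wrist')[:,:,::-1];cv2.imwrite('pics/w1.png',im)
import pickle;pickle.dump(o,open('o1.pkl','wb'));print(o['eef_pos'],o['tcp_rot'],np.abs(o['qvel']).max(),o['joints'])"
```

```text
t: 2.55
eef_pos: [553.7, -92.3, 238.9]
tcp_rot: [3.14, -0.001, -2.936]
wrist_force: [0.1, -0.2, 0.0]
grip_width: 85.4
finger_force: 0.0
[553.74916647 -92.26286946 238.94798307] [ 3.14013645e+00 -8.37167097e-04 -2.93639113e+00] 0.022651331167221685 [-2.78584181e-01  3.50412160e-01  4.08449618e-02  1.26264755e+00
  8.99695807e-04 -4.83785732e-01]
```

View pics/w1.png

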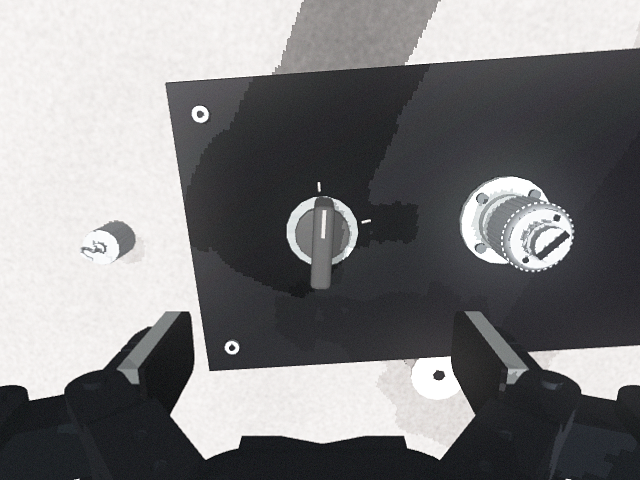

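Knob plate ring is centred at about (322,231), bar top runs (324,213) to (320,288), and the nut's top face is around (540,238).

Run:
```python
from h import *
import pickle;o=pickle.load(open('o1.pkl','rb'))
print('plate',onz([(322,231)],94,'wrist',o)); b=onz([(324,212),(320.5,289)],137,'wrist',o);print('bar',b,b.mean(0),np.linalg.norm(b[1]-b[0]),np.degrees(np.arctan2(*(b[1]-b[0])[[1,0]])))
print('nut top',onz([(540,238)],143,'wrist',o))
print('screws',onz([(200,114),(232,347)],92,'wrist',o))
im=cv2.imread('pics/w1.png');g=cv2.cvtColor(im,cv2.COLOR_BGR2GRAY)
# dark/light edges of deck: left edge and lower edge
m=(g<60).astype(np.uint8)
y=np.arange(120,300,5);xs=[np.where(g[r,150:260]<70)[0][0]+150 for r in y]
E_=onz(np.c_[xs,y],92,'wrist',o);v=cv2.fitLine(E_[:,:2].astype(np.float32),cv2.DIST_HUBER,0,.01,.01).ravel();print('short edge angle',np.degrees(np.arctan2(v[1],v[0])),v)
```

```text
plate [[553.71278291 -93.65947751  94.        ]]
bar [[532.84052541 -96.94453965 137.        ]
 [577.7666258  -89.60159979 137.        ]] [555.30357561 -93.27306972 137.        ] 45.52222822221185 9.282621662926996
nut top [[521.76176995  21.73861609 143.        ]]
screws [[ 496.53041819 -182.96247974   92.        ]
 [ 651.27401609 -139.41356112   92.        ]]
short edge angle 7.4927325 [ 9.9146140e-01  1.3040043e-01  5.7070764e+02 -1.7837321e+02]
```

```bash
python3 -c "
from h import *
print(delta([554,-93.3,116],np.radians(189.3)))"
```

```text
(array([-0.0018, -0.0078,  0.6157]), array([ 0.0008, -0.0005,  0.0277]))
```

```bash
python3 -m inch '[[0,0,-0.008,0.15,0,0,0.028],[0,0,-0.008,0.3,0,0,0.028],[0,0,-0.008,0.45,0,0,0.028],[0,0,-0.008,0.55,0,0,0.028],[0,0,-0.008,0.615,0,0,0.028],[0,0,-0.008,0.615,0,0,0.028],[0,0,-0.008,0.615,0,0,0.028]]' 40
python3 -m inch '[[255,0,0,0,0,0,0],[255,0,0,0,0,0,0],[255,0,0,0,0,0,0],[255,0,0,0,0,0,0],[255,0,0,0,0,0,0],[255,0,0,0,0,0,0],[255,0,0,0,0,0,0],[255,0,0,0,0,0,0]]' 40
```

```text
t: 3.3
eef_pos: [553.8, -94.4, 116.8]
tcp_rot: [3.141, -0.0, -2.981]
wrist_force: [-0.2, 0.6, 0.6]
grip_width: 85.4
finger_force: 0.0
t: 4.1
eef_pos: [553.9, -92.5, 116.8]
tcp_rot: [3.134, 0.001, -2.981]
wrist_force: [-1.9, 10.3, 6.5]
grip_width: 11.3
finger_force: 40.6
```

```bash
python3 -m inch '[[255,0,0,0,0,0,0.08],[255,0,0,0,0,0,0.16],[255,0,0,0,0,0,0.24],[255,0,0,0,0,0,0.32],[255,0,0,0,0,0,0.40],[255,0,0,0,0,0,0.48],[255,0,0,0,0,0,0.56],[255,0,0,0,0,0,0.64]]' 40
python3 -m inch '[[255,0,0,0,0,0,0.06],[255,0,0,0,0,0,0.12],[255,0,0,0,0,0,0.16],[255,0,0,0,0,0,0.16],[255,0,0,0,0,0,0.16],[255,0,0,0,0,0,0.16]]' 40
python3 -c "
from h import *
o=ctrl.get_obs();print(o['moment'],o['joints'])"
```

```text
t: 4.9
eef_pos: [554.1, -92.0, 116.8]
tcp_rot: [3.136, -0.006, 2.292]
wrist_force: [-1.3, 12.9, 6.4]
grip_width: 11.4
finger_force: 40.5
t: 5.5
eef_pos: [554.2, -91.9, 116.8]
tcp_rot: [3.137, -0.007, 2.046]
wrist_force: [-1.9, 12.9, 7.3]
grip_width: 11.3
finger_force: 40.5
[ 2.05718475  0.13826432 -0.02600365] [-0.28184321  0.41628808 -0.1863226   0.96983367  0.00862531  0.81363163]
```

```bash
python3 -m inch '[[0,0,0,0,0,0,0],[0,0,0,0,0,0,0],[0,0,0,0,0,0,0],[0,0,0,-0.15,0,0,0],[0,0,0,-0.35,0,0,0],[0,0,0,-0.55,0,0,0],[0,0,0,-0.6,0,0,0],[0,0,0,-0.6,0,0,0]]'
python3 -c "
from h import *
o=ctrl.get_obs();im=ctrl.camera('wrist')[:,:,::-1];cv2.imwrite('pics/w2.png',im)
print(delta([521.7,22,240],o['tcp_rot'][2]))
import pickle;pickle.dump(o,open('o2.pkl','wb'));print(o['eef_pos'],o['tcp_rot'],np.abs(o['qvel']).max())"
```

```text
t: 6.3
eef_pos: [555.8, -96.9, 238.4]
tcp_rot: [3.138, 0.003, 2.043]
wrist_force: [-0.1, 0.2, -0.2]
grip_width: 85.7
finger_force: 0.0
(array([ 0.6028,  0.1228, -0.0187]), array([0.0005, 0.0006, 0.    ]))
[555.7919645  -96.90768431 238.38178111] [3.13816105 0.00338142 2.04316493] 0.07625491728535831
```

View pics/w2.png

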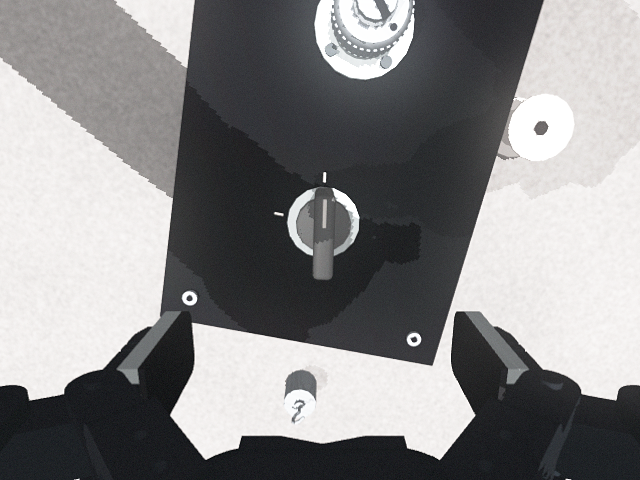

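```bash
python3 -m inch '[[0,0.15,0.03,0,0,0,-0.09],[0,0.3,0.06,0,0,0,-0.18],[0,0.45,0.09,0,0,0,-0.27],[0,0.608,0.12,0,0,0,-0.36],[0,0.608,0.12,0,0,0,-0.45],[0,0.608,0.12,0,0,0,-0.54],[0,0.608,0.12,0,0,0,-0.63],[0,0.608,0.12,0,0,0,-0.72]]'
python3 -m inch '[[0,0,0,0,0,0,-0.09],[0,0,0,0,0,0,-0.18],[0,0,0,0,0,0,-0.27],[0,0,0,0,0,0,-0.36],[0,0,0,0,0,0,-0.45],[0,0,0,0,0,0,-0.54],[0,0,0,0,0,0,-0.63],[0,0,0,0,0,0,-0.72]]'
python3 -m inch '[[0,0,0,0,0,0,-0.09],[0,0,0,0,0,0,-0.18],[0,0,0,0,0,0,-0.27],[0,0,0,0,0,0,-0.36],[0,0,0,0,0,0,-0.45],[0,0,0,0,0,0,-0.45],[0,0,0,0,0,0,-0.45]]'
python3 -c "
from h import *
o=ctrl.get_obs();im=ctrl.camera('wrist')[:,:,::-1];cv2.imwrite('pics/w3.png',im)
import pickle;pickle.dump(o,open('o3.pkl','wb'));print(o['eef_pos'],o['tcp_rot'],o['joints'],np.abs(o['qvel']).max())"
```

```text
t: 7.15
eef_pos: [518.8, 23.2, 233.7]
tcp_rot: [3.141, -0.004, -3.103]
wrist_force: [-0.1, 0.5, -0.0]
grip_width: 85.3
finger_force: 0.0
t: 7.95
eef_pos: [518.7, 23.0, 233.6]
tcp_rot: [3.137, -0.002, -1.972]
wrist_force: [0.4, -0.1, 0.1]
grip_width: 85.5
finger_force: 0.0
t: 8.65
eef_pos: [519.3, 23.1, 234.6]
tcp_rot: [3.139, 0.001, -1.274]
wrist_force: [0.0, 0.1, -0.0]
grip_width: 85.3
finger_force: 0.0
[519.29809484  23.06744811 234.61051835] [ 3.13879102e+00  1.14831021e-03 -1.27376624e+00] [-7.77122675e-02  2.68740478e-01 -8.41059318e-02  1.22097745e+00
  4.31252304e-05 -1.94554036e+00] 0.012591366532995278
```

View pics/w3.png

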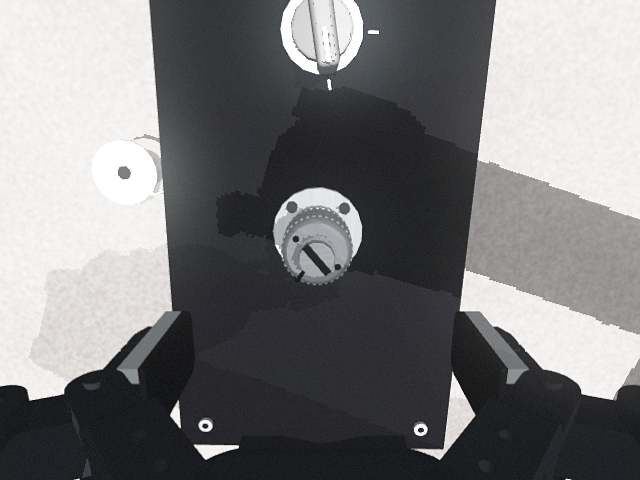

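The bar lies in line with its lock mark, so the brake is locked. The nut's top face is at about (318,251) and the spindle end at (317,258).

Run:
```python
from h import *
import pickle;o=pickle.load(open('o3.pkl','rb'))
print(onz([(318,251)],143.5,'wrist',o),onz([(317,258.5)],157,'wrist',o),onz([(318,232)],98,'wrist',o))
print(delta([521.2,22.8,119.5],o['tcp_rot'][2]))
```

```text
[[521.7206164  20.7023785 143.5      ]] [[522.10937305  20.87658894 157.        ]] [[521.84540013  21.32271919  98.        ]]
(array([ 0.0043, -0.0089,  0.5775]), array([0.0014, 0.0006, 0.0003]))
```

```bash
python3 -m inch '[[0,0.008,-0.01,0.15,0,0,0],[0,0.008,-0.01,0.3,0,0,0],[0,0.008,-0.01,0.42,0,0,0],[0,0.008,-0.01,0.52,0,0,0],[0,0.008,-0.01,0.578,0,0,0],[0,0.008,-0.01,0.578,0,0,0],[0,0.008,-0.01,0.578,0,0,0]]' 40
python3 -m inch '[[255,0,0,0,0,0,0],[255,0,0,0,0,0,0],[255,0,0,0,0,0,0],[255,0,0,0,0,0,0],[255,0,0,0,0,0,0],[255,0,0,0,0,0,0],[255,0,0,0,0,0,0]]' 40
python3 -c "
from h import *
o=ctrl.get_obs();print(o['moment'],o['joints'])"
```

```text
t: 9.4
eef_pos: [522.9, 22.1, 121.1]
tcp_rot: [-3.141, -0.0, -1.271]
wrist_force: [0.1, -0.3, 0.1]
grip_width: 85.6
finger_force: 0.0
t: 10.1
eef_pos: [522.7, 22.0, 121.7]
tcp_rot: [-3.141, -0.001, -1.271]
wrist_force: [-2.4, -1.9, 5.8]
grip_width: 38.6
finger_force: 39.6
[-0.11757378  0.44940868 -0.02809056] [-7.90383293e-02  3.39658650e-01 -2.88668587e-01  9.41658885e-01
 -4.37955268e-04 -1.94983994e+00]
```

```bash
python3 -m inch '[[255,0,0,0.0005,0,0,0.09],[255,0,0,0.001,0,0,0.18],[255,0,0,0.0015,0,0,0.27],[255,0,0,0.002,0,0,0.36],[255,0,0,0.0025,0,0,0.45],[255,0,0,0.003,0,0,0.54],[255,0,0,0.0035,0,0,0.63],[255,0,0,0.0036,0,0,0.72]]' 40
python3 -c "
from h import *
o=ctrl.get_obs();print(o['moment'],o['joints'][5],o['tcp_rot'])"
python3 -m inch '[[255,0,0,0.0005,0,0,0.09],[255,0,0,0.001,0,0,0.18],[255,0,0,0.0015,0,0,0.27],[255,0,0,0.002,0,0,0.36],[255,0,0,0.0025,0,0,0.45],[255,0,0,0.003,0,0,0.54],[255,0,0,0.0035,0,0,0.63],[255,0,0,0.0036,0,0,0.72]]' 40
python3 -c "
from h import *
o=ctrl.get_obs();print(o['moment'],o['joints'][5],o['tcp_rot'])"
```

```text
t: 10.9
eef_pos: [521.2, 22.3, 120.9]
tcp_rot: [3.14, -0.001, -2.407]
wrist_force: [-5.8, -0.0, 8.9]
grip_width: 38.6
finger_force: 39.7
[0.08906136 1.17012462 0.09427139] -0.8132502777736299 [ 3.14020645e+00 -1.25834664e-03 -2.40716309e+00]
t: 11.7
eef_pos: [521.0, 23.8, 120.2]
tcp_rot: [3.139, -0.003, 2.746]
wrist_force: [-7.0, 5.4, 8.9]
grip_width: 39.1
finger_force: 39.8
[0.92823379 1.24132127 0.07068377] 0.3177848358736567 [ 3.13924419 -0.00331438  2.7458715 ]
```

```bash
cat > m.py <<'E'
from h import *
o=ctrl.get_obs();print('Mz',o['moment'][2].round(3),'j6',o['joints'][5].round(3),'yaw',o['tcp_rot'][2].round(3))
E
python3 -m inch '[[255,0,0,0.0005,0,0,0.05],[255,0,0,0.001,0,0,0.1],[255,0,0,0.001,0,0,0.15]]' 40 | grep force; python3 m.py
python3 -m inch '[[255,0,0,0.0005,0,0,0.05],[255,0,0,0.001,0,0,0.1],[255,0,0,0.001,0,0,0.15]]' 40 | grep force; python3 m.py
```

```text
wrist_force: [-6.8, 5.1, 9.4]
finger_force: 39.8
Mz 0.065 j6 0.551 yaw 2.513
wrist_force: [-5.5, 5.8, 8.8]
finger_force: 39.8
Mz 0.031 j6 0.786 yaw 2.278
```

```bash
python3 -m inch '[[255,0,0,0.0005,0,0,0.05],[255,0,0,0.001,0,0,0.1],[255,0,0,0.001,0,0,0.15]]' 40 | grep force; python3 m.py
python3 -m inch '[[255,0,0,0.0005,0,0,0.05],[255,0,0,0.001,0,0,0.1],[255,0,0,0.001,0,0,0.15]]' 40 | grep force; python3 m.py
```

```text
wrist_force: [-4.2, 5.3, 8.0]
finger_force: 39.8
Mz 0.063 j6 1.022 yaw 2.042
wrist_force: [-4.4, 6.9, 8.2]
finger_force: 39.8
Mz 0.049 j6 1.258 yaw 1.807
```

```bash
python3 -m inch '[[255,0,0,0.0005,0,0,0.05],[255,0,0,0.001,0,0,0.1],[255,0,0,0.001,0,0,0.15]]' 40 | grep force; python3 m.py
python3 -m inch '[[255,0,0,0.0005,0,0,0.05],[255,0,0,0.001,0,0,0.1]]' 40 | grep force; python3 m.py
```

```text
wrist_force: [-3.2, 7.0, 7.3]
finger_force: 39.7
Mz 0.461 j6 1.493 yaw 1.571
wrist_force: [-3.5, 6.5, 9.3]
finger_force: 39.6
Mz 0.522 j6 1.649 yaw 1.415
```

```bash
python3 -m inch '[[255,0,0,0,0,0,0],[255,0,0,0,0,0,0],[255,0,0,0,0,0,0]]' 40 | grep force; python3 m.py
python3 -m inch '[[255,0,0,0,0,0,-0.02]]' 40 | grep force; python3 m.py
python3 -m inch '[[255,0,0,0,0,0,-0.03]]' 40 | grep force; python3 m.py
python3 -m inch '[[255,0,0,0,0,0,-0.03]]' 40 | grep force; python3 m.py
```

```text
wrist_force: [-3.1, 6.4, 9.7]
finger_force: 39.8
Mz 0.132 j6 1.647 yaw 1.417
wrist_force: [-3.7, 7.3, 9.6]
finger_force: 39.9
Mz -0.083 j6 1.615 yaw 1.449
wrist_force: [-4.7, 7.7, 9.9]
finger_force: 39.9
Mz -0.124 j6 1.567 yaw 1.497
wrist_force: [-4.5, 6.7, 8.4]
finger_force: 39.9
Mz -0.108 j6 1.52 yaw 1.544
```

```bash
python3 -m inch '[[255,0,0,-0.0005,0,0,-0.06],[255,0,0,-0.001,0,0,-0.12],[255,0,0,-0.0015,0,0,-0.18],[255,0,0,-0.002,0,0,-0.24],[255,0,0,-0.0025,0,0,-0.3],[255,0,0,-0.0025,0,0,-0.36],[255,0,0,-0.0025,0,0,-0.42],[255,0,0,-0.0025,0,0,-0.48]]' 40 | grep force; python3 m.py
python3 -m inch '[[255,0,0,-0.0005,0,0,-0.08],[255,0,0,-0.001,0,0,-0.16],[255,0,0,-0.0015,0,0,-0.24],[255,0,0,-0.002,0,0,-0.32],[255,0,0,-0.002,0,0,-0.39],[255,0,0,-0.002,0,0,-0.45],[255,0,0,-0.002,0,0,-0.45],[255,0,0,-0.002,0,0,-0.45]]' 40; python3 m.py
python3 -c "
from h import *
o=ctrl.get_obs();im=ctrl.camera('wrist')[:,:,::-1];a=ctrl.camera('top')[:,:,::-1];cv2.imwrite('pics/f.png',np.hstack([im[::2,::2],a[180:420,180:500]]));print(onz([(208,347)],60,'top')[0])"
```

```text
wrist_force: [-7.4, 6.8, 11.7]
finger_force: 40.1
Mz -0.071 j6 0.764 yaw 2.3
t: 15.6
eef_pos: [520.9, 23.5, 120.3]
tcp_rot: [3.139, -0.002, 3.003]
wrist_force: [-8.1, 2.8, 13.6]
grip_width: 39.4
finger_force: 40.2
Mz 0.105 j6 0.061 yaw 3.003
[412.97998305 247.80577728  60.        ]
```

View pics/f.png

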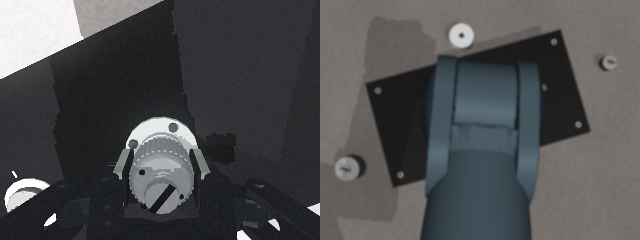

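The nut sits between the pads and the weights and spool haven't moved. I'll compare the spindle slot's direction before and after to check that the spindle didn't turn.

Run:
```python
from h import *
import pickle
im=ctrl.camera('wrist')[:,:,::-1];o4=ctrl.get_obs();cv2.imwrite('pics/w4.png',im)
for f,o,c,thr,r in(('w1',pickle.load(open('o1.pkl','rb')),(551,241),70,24),('w3',pickle.load(open('o3.pkl','rb')),(317,260),70,20),('w4',o4,(324,396),70,36)):
    g=cv2.cvtColor(cv2.imread(f'pics/{f}.png'),cv2.COLOR_BGR2GRAY)
    m=((g<thr)&(cv2.circle(np.zeros_like(g),c,r,255,-1)>0)).astype(np.uint8)
    n,l,s,ce=cv2.connectedComponentsWithStats(m);k=1+s[1:,4].argmax()
    p=np.argwhere(l==k)[:,::-1].astype(float);w=onz(p,157,'wrist',o)[:,:2]
    ev,e=np.linalg.eigh(np.cov(w.T));d=e[:,1];print(f,ce[k],s[k],'len/wid',np.sqrt(12*ev),'angle',np.degrees(np.arctan2(d[1],d[0]))%180)
print(o4['t'],o4['moment'][2],o4['finger_force'],o4['qvel'].round(3))
```

```text
w1 [568.42708333 252.33333333] [557 237  19  28  96] len/wid [ 3.1206207  14.32046639] angle 167.04020801061245
w3 [315.98023715 259.31225296] [302 244  29  32 253] len/wid [ 3.65287113 19.1898084 ] angle 146.38951311312962
w4 [325.11572942 402.36511817] [ 293  368   65   65 1227] len/wid [ 9.99396183 19.58285554] angle 146.68778881076534
15.75 0.09629491577942673 40.23053705692291 [-0.001  0.    -0.001  0.001 -0.003 -0.001]
```

The slot's angle is 146.4° before and 146.7° after, so the spindle held. The nut is backed off 1.57 rad from the bottomed point, so I'm handing in.

```bash
python3 -c "
from h import *
print(ctrl.finish_job())"
```

```text
the job is handed in; nothing more can be done
None
```

The job is handed in, though no verdict came back: the brake is locked, and the nut was bottomed and backed off about 90° (1.57 rad by wrist angle) and is still gripped at 40 N, with the weights and spool where they stood.

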